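Lay the second course of a tile pad in half bond

ROBOT

A 6-joint arm with a two-finger parallel gripper is mounted at the origin on the work surface. World frame = base frame: x ahead of the robot, y to its left, z up, the work surface at z = 0. Lengths are in m, angles in rad, forces in N, time in s.
With the tool pointing down it reaches from about 0.35 to 0.975 m from the base axis. Payload 4.9 kg.
Tool frame: the origin (TCP) lies at the very end of the fingers, on their centre line; the grasp point (between the pads) lies 19 mm behind it (arm.hold_point_z is the z of the grasp point in the tool frame, in m); z points along the fingers, y is the line along which they close (so a half turn about z gives the same grasp; the last joint's range is limited). The gripper opens to 85 mm and grips with 20 to 120 N. Pads are 22 mm wide; open, the fingers measure 114 mm over their backs; the gripper's body (76 mm by 85 mm) begins 54 mm behind the grasp point. The pads swing forward as they close: fully open they stand 13 mm farther back than shut.
Start: joints at [-1.449, 0.053, 1.613, -0, 1.476, -0.119], TCP at [0.149, -0.607, 0.231] pointing down, gripper open.
Joint ranges: [-3.01, 3.01], [-1.01, 2.22], [0.06, 2.58], [-1.02, 4.17], [0.09, 2.62], [-3.14, 3.14]. Speed limits (rad/s): [2.57, 2.57, 3.14, 3.14, 3.14, 3.14].

INTERFACE

Orientations are given as a unit quaternion [w, x, y, z].
In Python, from cell import arm, viewer, order gives the robot as it stands.
- The arm moves only by the tool drive_tool, never from a script. Its argument "motion" is a list of rows, each a list of 5 numbers: the shift along the tool's x, y, z in m, then the turn about the tool's z in degrees, then the opening, from -1 (shut) to 1 (fully open), so that 0 is half open. In form: [[x, y, z, spin, claw], ...]. A call has 1 to 20 rows; each row shifts and turns the commanded pose from where the row before left it, along the tool's axes as they then stand; what a row does not reach is not made up. A row lasts 1/8 s, in which the tool goes at most 62.5 mm and 10.7 degrees, less where a joint would pass 70% of its speed; a pose out of reach is approached as far as the arm can. A call with a gripper value outside its range is refused whole. The fingers move at their own pace and stop on an object; "newtons" is the grip in N (left out, the last holds). Time passes only in rows, so rows that do not move let the fingers close. It gives the time, the measured TCP pose, the force, the opening and the grip force at its end, in the units of the state.
- arm.read_state(): the state, without advancing time (a new reading comes with each control period).
- viewer.get_image(name): name is "scene" or "top" or "wrist"; returns a dict with "img" (420x560x3 uint8, red, green, blue), "mtx" (3x3 intrinsics, pixels), "extrinsics" (4x4, takes a point from camera to world coordinates); the wrist camera has in their place "mount" (4x4, takes a point from camera to tool coordinates, whose origin is the TCP and whose axes are the flange's). Camera axes: x right, y up, looking along -z (the intrinsics and any distortion apply to the point x, -y, -z); pixel columns grow to the right and rows downward; lengths in m; the calibration is good to about 2 mm. A picture is of the moment at which its call begins: read the wrist's pose just before it. There is no depth.
- order.sign_off(): hands the job in; it is judged then, once.
The state is a dict: "clock": time; "joints": joint angles; "joint_vel": joint speeds; "effort": joint torques, N m; "position": TCP position; "eef_rot": TCP orientation; "ft_force": force on the tool from outside, world axes, zero at the start; "torque": the same for the moment, N m; "opening": opening from 0.0 (shut) to 1.0 (fully open); "grip_force": force on a finger pad.
Only numpy, scipy, OpenCV 4.12 (cv2) and the standard library are available. Lean on these libraries where they do the work, as an engineer would, in place of code of your own. Each camera call takes 0.05 s, during which the arm holds its last target. There are 200 camera calls.

TASK

Lay the second course of the tile pad, tight against the robot's side of the two tiles already fixed to the bench: the full-length tile straddles their joint, half on each, and the square half tile closes either one of its ends, butted tight against it so that the course finishes level with the end of the first. Slide the tiles flat across the bench without lifting or standing them up, leave the spare offcut and everything else where it is, and finish with both tiles square, flat on the bench and clear of the gripper.

Things in the scene. Friction and masses are not known exactly. Their poses are not given: they have to be found in the camera images.
- course: First course, immovable: two white ceramic tiles, each 75 mm (x) by 149 mm (y) and 10 mm thick, in a row end to end along y (300 mm over all) with a dark joint line between them, and an aluminium edge strip 8 mm wide and 16 mm high along their far (+x) side. Origin on the bench surface at the middle of that joint line; y runs along the row, x square to it, away from the robot. The free near long edge is at x = -37.5 mm, the row's ends at y = -150 and +150 mm.
- full_tile: Loose full tile, plain white ceramic, lying flat: 75 mm (x) by 150 mm (y) by 10 mm thick, about 0.25 kg. Origin at the centre of its underside, z up. Too low and wide to grip well; it slides easily over the bench (friction about 0.3, under 2 N) when pushed by its edges, best with two spread fingertips low beside an edge; pressed on top and dragged it tends to pivot. Starts between the two smaller pieces.
- half_tile: Loose half tile lying flat, the same plain white glazed ceramic as all the tiles: a square of 75 mm by 75 mm, 10 mm thick, about 0.125 kg. Origin at the centre of its underside, z up; slides as easily. It may lie to the left or right of the full tile, and further out than the end of the first course, so pushed straight ahead it can miss that course and pass its end.
- offcut: Spare offcut, not needed and to be left alone: same tile, cut to 75 mm (x) by 112 mm (y), 10 mm thick, loose, lying flat on the other side of the full tile from the half tile. Origin at the centre of its underside.
- mallet: Bystander: rubber mallet with wooden handle lying along its x, 240 mm long, about 30 mm high, to the left of the work.
- rub_block: Bystander: grey rubbing block 40 by 90 mm, 25 mm high, lying to the right of the work. Origin at the centre of its underside.
There are look-alikes about, which are no part of the job. Leave any yellow look-alike of the full_tile alone. Leave any purple look-alike of the half_tile alone.

How it is judged:
At the end, for the whole second after the job is handed in: Tiles flat and still, 72 to 79 mm off the first course's axis (75 = tight). Full tile within 7 mm of centred on the joint, parallel within 0.04 rad. Half tile square within 0.06, 108 to 117 mm along from the full tile (112.5 = tight), level with the row's end within 9 mm (x of full_tile in the frame of course between -0.079 and -0.072 m and y of full_tile in the frame of course between -0.007 and 0.007 m and angle between the y axis of full_tile and the y axis of course, either way round below 0.04 rad and x of half_tile in the frame of course between -0.079 and -0.072 m and (angle between the x axis of half_tile and the x axis of course, either way round below 0.06 rad or angle between the x axis of half_tile and the y axis of course, either way round below 0.06 rad) and (y of half_tile in the frame of full_tile between 0.108 and 0.117 m or y of half_tile in the frame of full_tile between -0.117 and -0.108 m) and (y of half_tile in the frame of course between 0.1035 and 0.1215 m or y of half_tile in the frame of course between -0.1215 and -0.1035 m) and height (world z) of each of full_tile, half_tile below 0.003 m and angle between each of full_tile, half_tile's own z axis and vertical below 0.03 rad and linear speed of each of full_tile, half_tile below 0.01 m/s and angular speed of each of full_tile, half_tile below 0.05 rad/s); the robot touches nothing.
It fails at once if a tile to be laid is lifted off the bench (underside centre over 12 mm up) or tipped by more than 0.3 rad (height (world z) of any of full_tile, half_tile above 0.012 m or angle between any of full_tile, half_tile's own z axis and vertical above 0.3 rad).
It fails at once if the offcut or another bystander is shifted by more than 20 mm (distance of any of offcut, mallet, rub_block from where it was at the start of the episode above 0.02 m).
It also fails if it takes over 72 s, if anything falls off the work surface, if the arm or the gripper's body presses on something with over 40 N, if the wrist force passes 120 N, or if a joint passes its speed limit or range.

## Working session

There is one attempt and no reset: what is moved stays moved. The work goes in short steps, Python scripts to look and compute and a tool call to move; the robot and the scene stay as the last step left them, time stands still between calls to the robot, and variables do not carry over. Pictures are saved under pics/ and viewed, at most 10 in all, crops included, and the job is handed in when it is done.

Besides the shell and the picture viewer there is one more tool, called as name(argument=value, ...), one argument or row to a line, values as JSON. drive_tool: Moves the arm, as the interface text tells. Its arguments: {"type":"object","properties":{"motion":{"type":"array","items":{"type":"array","items":{"type":"number"}}},"newtons":{"type":"number"}},"required":["motion"]}

```bash
mkdir -p pics
cat > h.py <<'E'
import numpy as np,cv2
from cell import arm,viewer,order
def grab(n,f=None):
    d=viewer.get_image(n)
    if f: cv2.imwrite('pics/'+f,d['img'][:,:,::-1])
    return d
def world(d,uv,z=0.01,E=None):
    E=np.array(d['extrinsics']) if E is None else E
    K=np.array(d['mtx']);uv=np.atleast_2d(np.array(uv,float))
    p=np.c_[uv,np.ones(len(uv))]@np.linalg.inv(K).T
    p=p*[1,-1,-1]@E[:3,:3].T; t=E[:3,3]
    return (t+p*((z-t[2])/p[:,2:3]))[:,:2]
E
python3 - <<'E'
from h import *
s=arm.read_state();print({k:np.round(v,3) for k,v in s.items()})
d=grab('top','top.png');print({k:v for k,v in d.items() if k!='img'})
cv2.imwrite('pics/top2.png',cv2.resize(d['img'][:,:,::-1],(800,600)))
E
```

```text
{'clock': np.float64(0.0), 'joints': array([-1.449,  0.053,  1.614,  0.   ,  1.476, -0.119]), 'joint_vel': array([ 0.   ,  0.   ,  0.   , -0.001,  0.001,  0.001]), 'effort': array([ 0.0000e+00, -3.9368e+01, -3.7018e+01, -0.0000e+00,  7.0000e-03,
        0.0000e+00]), 'position': array([ 0.149, -0.606,  0.23 ]), 'eef_rot': array([-0.001,  0.993,  0.12 , -0.   ]), 'ft_force': array([-0.503,  1.133, -0.169]), 'torque': array([ 0.03 , -0.013, -0.011]), 'grip_force': np.float64(0.0), 'opening': np.float64(0.998)}
{'mtx': array([[404.85855888,   0.        , 280.93989579],
       [  0.        , 404.85855888, 213.20896726],
       [  0.        ,   0.        ,   1.        ]]), 'extrinsics': array([[ 0.01443647,  0.99736857, -0.07104593,  0.43413338],
       [-0.99967129,  0.01590232,  0.0201103 ,  0.00741627],
       [ 0.02118718,  0.07073225,  0.9972703 ,  1.06117157],
       [ 0.        ,  0.        ,  0.        ,  1.        ]])}
```

View pics/top2.png

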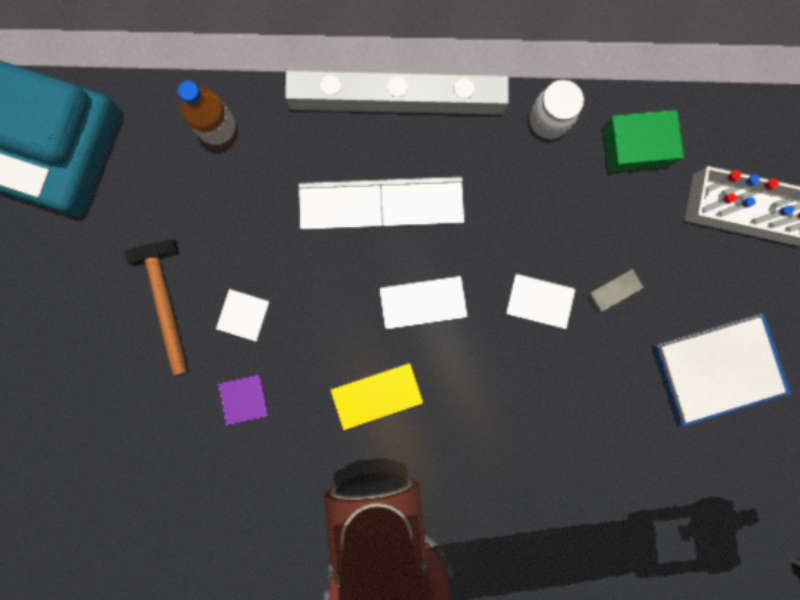

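Top view (800x600 scaling):
- **Full tile:** plain white at (423,302).
- **Half tile:** white square at (243,315), on the left.
- **Offcut:** (541,301).
- **Course:** about (382,205).
- **Look-alikes to avoid:** yellow (377,396) and purple (243,400).
- **Other white things:** the course tiles, the book (722,370) and the box (397,92).

Next I'll measure them and check the choice in a crop.

```bash
cat >> h.py <<'E'
def rects(d,E=None,z=0.01,zc=0.01):
    im=d['img'].astype(int)
    m=((im.min(2)>150)&(im.max(2)-im.min(2)<40)).astype(np.uint8)
    n,l,st,c=cv2.connectedComponentsWithStats(m)
    out=[]
    for i in range(1,n):
        if st[i,4]<300: continue
        ct=max(cv2.findContours((l==i).astype(np.uint8),cv2.RETR_EXTERNAL,cv2.CHAIN_APPROX_NONE)[0],key=len)[:,0]
        w=world(d,ct,z,E)
        r=cv2.minAreaRect((w*1000).astype(np.float32))
        out.append((np.round(c[i]),np.round(r[0],1),np.round(r[1],1),round(r[2],1)))
    return out
E
python3 - <<'E'
from h import *
d=grab('top')
for r in rects(d): print(*r)
cv2.imwrite('pics/crop.png',cv2.resize(d['img'][115:310,80:480,::-1],(800,390),interpolation=cv2.INTER_CUBIC))
d=grab('wrist','w0.png');print(d['mount'],d['mtx'])
E
```

```text
[282.  43.] [952.6 -13.5] [ 122.2 1504.9] 0.2
[394.  69.] [ 901.8 -312.7] [74.3 74.6] 46.0
[ 15. 123.] [735.3 688. ] [94.  54.6] 72.4
[523. 145.] [ 713.7 -667.3] [193.5  95.1] 78.5
[266. 142.] [697.9  26.5] [ 86.  301.9] 3.5
[296. 211.] [514.9 -52.8] [ 76.5 151.3] 9.1
[378. 210.] [ 520.5 -268.4] [113.6  76.1] 76.8
[169. 220.] [486.5 274.1] [76.2 76.5] 73.7
[506. 258.] [ 401. -604.] [144.5 194.8] 17.2
[[ 8.41906127e-04  9.62598932e-01  2.70929119e-01  6.77334444e-02]
 [ 9.99998993e-01 -5.00975291e-04 -1.32753172e-03  1.11455721e-04]
 [-1.14215182e-03  2.70929964e-01 -9.62598385e-01 -1.43125605e-01]
 [ 0.00000000e+00  0.00000000e+00  0.00000000e+00  1.00000000e+00]] [[363.82335463   0.         277.8352128 ]
 [  0.         363.82335463 206.93600611]
 [  0.           0.           1.        ]]
```

View pics/crop.png

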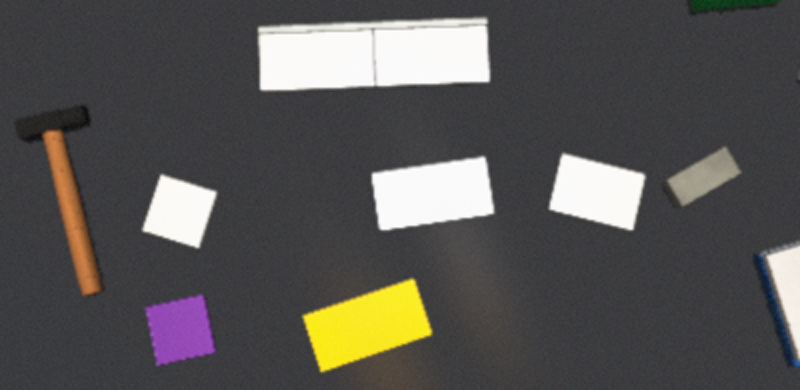

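The crop confirms it. The full tile sits between the square at (180,210), which is the half tile, and the 113 mm piece at (597,192), which is the offcut. The measured sizes match (76x151, 76x76, 114x76).

My plan is to straddle and lightly grip each tile across 75 mm, slide it near its target, then push it home. First move is above the full tile, with the tool y along the tile's width.

drive_tool(
  motion=[
    [0.0406, -0.0375, 0, 0, 1],
    [0.0406, -0.0375, 0, 0, 1],
    [0.0406, -0.0375, 0, 0, 1],
    [0.0406, -0.0375, 0, 0, 1],
    [0.0406, -0.0375, 0, 0, 1],
    [0.0406, -0.0375, 0, 0, 1],
    [0.0406, -0.0375, 0, 0, 1],
    [0.0406, -0.0375, 0, 0, 1],
    [0.0406, -0.0375, 0, 0, 1],
    [0.0406, -0.0375, 0, 0, 1],
    [0.0406, -0.0375, 0, 0, 1],
    [0.0406, -0.0375, 0, 0, 1],
    [0, 0, 0, -10.6, 1],
    [0, 0, 0, -10.6, 1],
    [0, 0, 0, -10.6, 1],
    [0, 0, 0, -10.6, 1],
    [0, 0, 0, -10.6, 1],
    [0, 0, 0, -10.6, 1],
    [0, 0, 0, -10.6, 1],
    [0, 0, 0, -10.6, 1],
  ],
  newtons=20,
)

```text
clock: 2.65
position: [0.5146, -0.0537, 0.2309]
eef_rot: [-0.0, 0.65, 0.76, -0.0]
ft_force: [0.0, 0.2, -0.1]
opening: 0.999
grip_force: 0.0
```

```bash
cat >> h.py <<'E'
from scipy.spatial.transform import Rotation as R
def pose():
    s=arm.read_state();q=s['eef_rot'];T=np.eye(4)
    T[:3,:3]=R.from_quat([q[1],q[2],q[3],q[0]]).as_matrix();T[:3,3]=s['position'];return T,s
def yaw(T): return np.degrees(np.arctan2(T[1,0],T[0,0]))
def wrist(f=None):
    T,s=pose();d=grab('wrist',f);return d,T@np.array(d['mount'])
def go(x,y,z,psi):
    T,s=pose();dl=T[:3,:3].T@(np.array([x,y,z])-T[:3,3])
    print('pos',np.round(T[:3,3],4),'yaw',round(yaw(T),2),'F',np.round(s['ft_force'],1),'grip',s['grip_force'],'op',round(float(s['opening']),3),'t',s['clock'])
    print('delta tool',np.round(dl,4),'spin',round(yaw(T)-psi,2))
E
python3 - <<'E'
from h import *
d,E=wrist('w1.png')
for r in rects(d,E): print(*r)
d=grab('top')
for r in rects(d): 
  if r[2].max()<320:print(*r)
go(.515,-.053,.1,99.1)
E
```

```text
[487.  60.] [688.8  81.5] [ 75.2 111.2] 3.7
[516. 133.] [738.9   8.9] [  7.3 264.5] 3.6
[301. 122.] [526.   -0.9] [34.7 47.6] 9.0
[455. 193.] [697.1 -50.1] [ 75.4 149.3] 3.6
[283. 212.] [519.8 -88.5] [75.3 81. ] 9.3
[258. 343.] [ 522.1 -261.2] [94.6 75.4] 76.8
[394.  69.] [ 901.8 -312.8] [74.3 74.7] 46.0
[ 15. 123.] [735.3 688. ] [94.  54.6] 72.4
[523. 145.] [ 713.9 -667.2] [193.7  95.4] 78.5
[264. 141.] [697.9  26.5] [ 86.1 301.9] 3.5
[380. 211.] [ 519.7 -271.7] [107.1  76.1] 76.8
[169. 220.] [486.6 274.2] [76.2 76.6] 73.4
[506. 258.] [ 400.9 -603.9] [144.5 194.9] 17.2
pos [ 0.5146 -0.0537  0.2309] yaw 98.58 F [-0.3 -0.8 -0.6] grip 0.0 op 0.997 t 2.75
delta tool [0.0006 0.0005 0.1309] spin -0.52
```

View pics/w1.png

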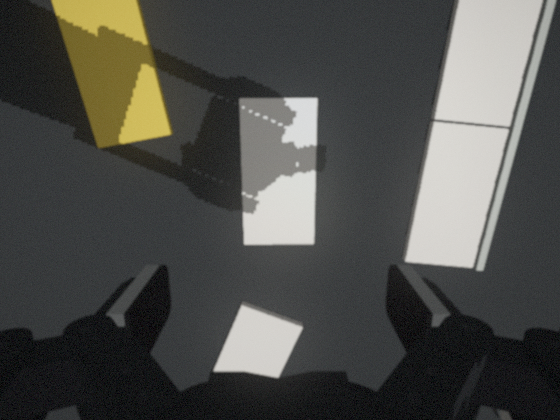

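The wrist view shows the full tile with corners at (239,98), (318,98), (315,244) and (244,244), partly in shadow. The course joint runs (432,121)-(511,127), and the offcut is at (258,343).

Run:
```python
from h import *
d,E=wrist()
w=world(d,[[239,98],[318,98],[315,244],[244,244],[431.5,121],[511,127.5]],.01,E);print(np.round(w*1000,1))
print(w[:4].mean(0), cv2.minAreaRect((w[:4]*1000).astype(np.float32)), 'joint',w[4:].mean(0))
```

```text
[[ 465.8   13.9]
 [ 540.6   25.3]
 [ 564.4 -122.6]
 [ 489.2 -134. ]
 [ 653.8   20.7]
 [ 732.4   26.4]]
[ 0.51499468 -0.05436157] ((515.0588989257812, -54.34571838378906), (76.00196075439453, 150.24755859375), 9.01410961151123) joint [0.69311392 0.02353379]
```

drive_tool(
  motion=[
    [0, 0, 0.04, -0.4, 1],
    [0, 0, 0.04, 0, 1],
    [0, 0, 0.04, 0, 1],
    [0, 0, 0.04, 0, 1],
    [0, 0, 0.04, 0, 1],
    [0, 0, 0.012, 0, 1],
    [0, 0, 0.012, 0, 1],
    [0, 0, 0.003, 0, 1],
    [0, 0, 0, 0, 1],
  ],
)

```text
clock: 3.92
position: [0.5158, -0.054, 0.0054]
eef_rot: [0.001, 0.65, 0.76, 0.0]
ft_force: [-0.6, 0.7, -0.5]
opening: 1.0
grip_force: 0.0
```

Run:
```python
from h import *
go(.515,-.0543,.0,99)
wrist('w2.png')
```

```text
pos [ 0.5158 -0.054   0.0054] yaw 98.98 F [-0.6  0.7 -0.5] grip 0.0 op 1.0 t 3.925
delta tool [-0.0002 -0.0008  0.0054] spin -0.02
```

View pics/w2.png

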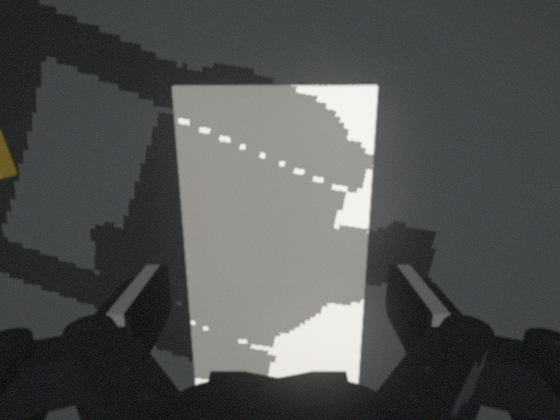

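The fingers straddle the tile, edges at columns about 188 and 367 with even gaps of about 20 px, and nothing touches. I'll go lower and close gently.

drive_tool(
  motion=[
    [0, -0.0008, 0.003, 0, 1],
    [0, 0, 0.003, 0, 1],
    [0, 0, 0.003, 0, 1],
    [0, 0, 0, 0, 1],
  ],
)

```text
clock: 4.47
position: [0.5138, -0.0538, -0.0051]
eef_rot: [-0.0, 0.649, 0.76, -0.0]
ft_force: [-0.3, -0.4, 0.2]
opening: 1.001
grip_force: 0.0
```

drive_tool(
  motion=[
    [0, 0, 0, 0, 0.8],
    [0, 0, 0, 0, 0.6],
    [0, 0, 0, 0, 0.6],
    [0, 0, 0, 0, 0.6],
  ],
)

```text
clock: 4.97
position: [0.5143, -0.0539, -0.0044]
eef_rot: [0.0, 0.649, 0.76, 0.0]
ft_force: [-0.6, 0.5, 3.4]
opening: 0.868
grip_force: 24.7
```

drive_tool(
  motion=[
    [0.003, 0.0045, 0, 0, 0.6],
    [0.006, 0.009, 0, 0, 0.6],
    [0.006, 0.009, 0, 0, 0.6],
    [0.006, 0.009, 0, 0, 0.6],
    [0.006, 0.009, 0, 0, 0.6],
    [0.006, 0.009, 0, 0, 0.6],
    [0.006, 0.009, 0, 0, 0.6],
    [0.006, 0.009, 0, 0, 0.6],
    [0.006, 0.009, 0, 0, 0.6],
    [0.0054, 0.008, 0, 0, 0.6],
    [0.003, 0.0043, 0, 1.8, 0.6],
    [0, 0, 0, 1.8, 0.6],
    [0, 0, 0, 1.8, 0.6],
    [0, 0, 0, 0, 0.6],
  ],
)

```text
clock: 6.72
position: [0.5932, 0.0189, -0.0043]
eef_rot: [0.0, 0.685, 0.729, 0.001]
ft_force: [2.8, 0.2, 4.4]
opening: 0.863
grip_force: 24.7
```

drive_tool(
  motion=[
    [0, 0, 0, 0, 1],
    [0, 0, 0, 0, 1],
    [0, 0, 0, 0, 1],
    [0, 0, -0.03, 0, 1],
    [0, 0, -0.04, 0, 1],
    [0, 0, -0.05, 0, 1],
    [0, 0, -0.04, 0, 1],
    [0, 0, -0.04, 0, 1],
    [0, 0, -0.02, 0, 1],
    [0, 0, 0, 0, 1],
  ],
)

```text
clock: 7.98
position: [0.5932, 0.0186, 0.2166]
eef_rot: [0.001, 0.685, 0.729, 0.001]
ft_force: [-0.1, -0.4, -0.1]
opening: 1.003
grip_force: 0.0
```

Run:
```python
from h import *
d,E=wrist('w3.png'); go(.55,.0,.1,93.5)
for r in rects(d,E): print(*r)
d=grab('top')
for r in rects(d): 
  if r[2].max()<320:print(*r)
```

```text
pos [0.5922 0.0187 0.2145] yaw 93.59 F [-0.1  1.  -0.6] grip 0.0 op 0.998 t 8.025
delta tool [-0.016  -0.0432  0.1145] spin 0.09
[430. 135.] [734.9  52.2] [  7.4 252.6] 3.6
[387.  89.] [687.8 100.7] [ 75.3 148.3] 3.5
[297. 123.] [606.5  69. ] [40.5 50.4] 3.6
[284. 218.] [595.  -18.2] [75.1 75.4] 3.6
[372. 239.] [697.1 -50.2] [ 75.4 148.3] 3.5
[190. 378.] [ 509.2 -226.7] [32.4 34.3] 77.4
[393.  70.] [ 894.8 -308.7] [78.  90.5] 46.3
[ 15. 123.] [735.3 688. ] [94.  54.6] 72.4
[523. 145.] [ 713.9 -667.2] [193.8  95.7] 78.4
[317. 141.] [ 705.8 -102.4] [83.7 44.9] 0.4
[214. 143.] [690. 163.] [83.5 28. ] 4.1
[378. 210.] [ 520.5 -268.5] [114.   76.1] 76.8
[169. 220.] [486.6 274.2] [76.2 76.6] 73.5
[506. 258.] [ 400.9 -603.8] [144.5 195.2] 17.2
```

View pics/w3.png

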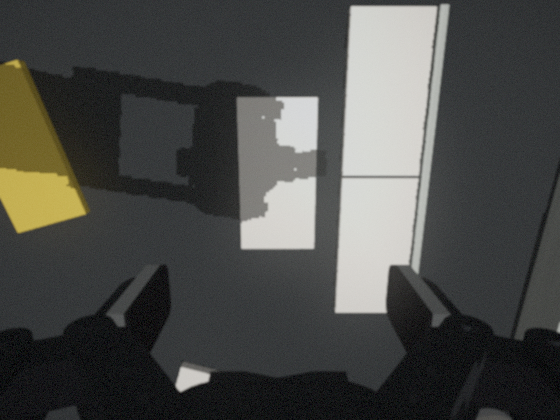

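The full tile (corners (237,97), (318,97), (315,249), (241,249)) is now parallel to the course. The joint line is at row 177.

Run:
```python
from h import *
d,E=wrist()
w=world(d,[[236.5,97],[318.5,97],[315,249],[241,249],[342.5,177.5],[419,177.5],[349,6],[334.5,313]],.01,E)*1000
print(np.round(w,1)); f=w[:4].mean(0); print(f,cv2.minAreaRect(w[:4].astype(np.float32))[1:], w[4:6].mean(0),w[6:].mean(0))
a=np.radians(3.5);ex=np.array([np.cos(a),np.sin(a)]);ey=np.array([-ex[1],ex[0]])
C=np.array([692.5,25.2]);print((f-C)@ex,(f-C)@ey,(w[4:6].mean(0)-C)@ey,(w[6:].mean(0)-C)@ey)
```

```text
[[ 547.9   90.8]
 [ 622.5   95.6]
 [ 632.9  -52.8]
 [ 557.3  -57.7]
 [ 652.6   22.8]
 [ 726.3   27.6]
 [ 641.5  171.5]
 [ 660.6 -125.2]]
[590.13775284  18.96631184] ((75.66498565673828, 148.8511962890625), 3.6469838619232178) [689.45521275  25.20893277] [651.03586623  23.12606189]
-102.5518784900612 0.02700461744871968 0.19479592567594656 0.4612550078376762
```

The full tile is centred on the joint to within 1 mm and parallel, with about 26 mm left to push in x. I'll turn the tool 90°, drop behind the near edge with the fingers spread, and push.

drive_tool(
  motion=[
    [0, -0.032, 0, 0, 1],
    [0, -0.0315, 0, 0, 1],
    [0, 0, 0, 10, 1],
    [0, 0, 0, 10, 1],
    [0, 0, 0, 10, 1],
    [0, 0, 0, 10, 1],
    [0, 0, 0, 10, 1],
    [0, 0, 0, 10, 1],
    [0, 0, 0, 10, 1],
    [0, 0, 0, 10, 1],
    [0, 0, 0, 10, 1],
    [0, 0, 0.04, 0, 1],
    [0, 0, 0.04, 0, 1],
    [0, 0, 0.04, 0, 1],
    [0, 0, 0.04, 0, 1],
    [0, 0, 0.03, 0, 1],
    [0, 0, 0.01, 0, 1],
    [0, 0, 0, 0, 1],
  ],
)

```text
clock: 10.38
position: [0.5281, 0.0148, 0.0141]
eef_rot: [-0.0, 1.0, 0.031, -0.001]
ft_force: [0.1, 1.0, 1.2]
opening: 1.0
grip_force: 0.0
```

Run:
```python
from h import *
go(.5298,.0152,-.0055,3.5)
```

```text
pos [0.5281 0.0148 0.0141] yaw 3.6 F [0.1 1.  1.2] grip 0.0 op 1.0 t 10.375
delta tool [ 0.0018 -0.0003  0.0196] spin 0.1
```

drive_tool(
  motion=[
    [0, 0, 0.008, 0, 1],
    [0, 0, 0.008, 0, 1],
    [0, 0, 0.0035, 0, 1],
    [0.005, 0, 0, 0, 1],
    [0.005, 0, 0, 0, 1],
    [0.004, 0, 0, 0, 1],
    [0.004, 0, 0, 0, 1],
    [0.004, 0, 0, 0, 1],
    [0.004, 0, 0, 0, 1],
    [0.004, 0, 0, 0, 1],
    [0.003, 0, 0, 0, 1],
    [0.002, 0, 0, 0, 1],
    [0, 0, 0, 0, 1],
  ],
)

```text
clock: 12.0
position: [0.5644, 0.0169, -0.0041]
eef_rot: [0.0, 1.0, 0.031, 0.0]
ft_force: [-1.6, 0.4, 2.6]
opening: 1.0
grip_force: 1.3
```

drive_tool(
  motion=[
    [0.0015, 0, 0, 0, 1],
    [0.0015, 0, 0, 0, 1],
    [0, 0, 0, 0, 1],
  ],
)

```text
clock: 12.38
position: [0.5673, 0.0171, -0.0042]
eef_rot: [0.0, 1.0, 0.031, 0.0]
ft_force: [-2.3, -0.8, 1.9]
opening: 1.003
grip_force: 1.7
```

drive_tool(
  motion=[
    [0.0015, 0, 0, 0, 1],
    [0.001, 0, 0, 0, 1],
    [0, 0, 0, 0, 1],
  ],
)

```text
clock: 12.75
position: [0.5697, 0.0172, -0.0042]
eef_rot: [-0.0, 1.0, 0.031, 0.0]
ft_force: [-3.2, -0.3, 3.4]
opening: 1.0
grip_force: 1.9
```

drive_tool(
  motion=[
    [0.0015, 0, 0, 0, 1],
    [0, 0, 0, 0, 1],
  ],
)

```text
clock: 13.0
position: [0.5713, 0.0174, -0.0042]
eef_rot: [-0.0, 1.0, 0.031, 0.0]
ft_force: [-2.4, -0.4, 3.5]
opening: 0.997
grip_force: 1.8
```

drive_tool(
  motion=[
    [0.0015, 0, 0, 0, 1],
    [0, 0, 0, 0, 1],
  ],
)

```text
clock: 13.25
position: [0.5724, 0.0175, -0.0042]
eef_rot: [-0.0, 1.0, 0.031, -0.0]
ft_force: [-4.3, -0.7, 4.0]
opening: 1.003
grip_force: 2.8
```

drive_tool(
  motion=[
    [0.0015, 0, 0, 0, 1],
    [0, 0, 0, 0, 1],
  ],
)

```text
clock: 13.5
position: [0.5726, 0.0175, -0.0043]
eef_rot: [-0.0, 1.0, 0.031, -0.002]
ft_force: [-8.4, -0.8, 8.7]
opening: 0.999
grip_force: 5.9
```

Run:
```python
from h import *
d,E=wrist('w4.png'); go(.5698,.0152,-.0055,3.5)
```

```text
pos [ 0.5726  0.0175 -0.0043] yaw 3.6 F [-8.5 -0.5  7.7] grip 5.840534828603268 op 1.002 t 13.55
delta tool [-0.0029  0.0022  0.0012] spin 0.1
```

View pics/w4.png

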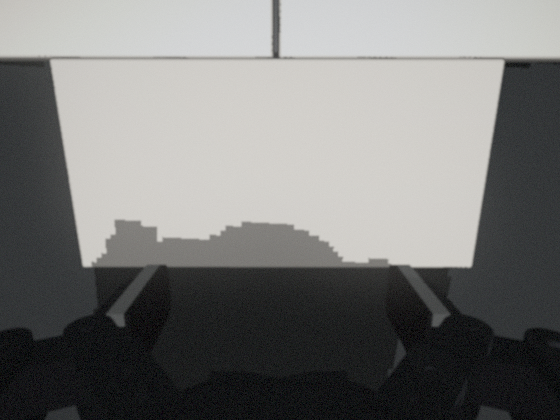

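The full tile is tight along its whole edge. The joint is at column 276 and the tile ends at 50 and 503, so it's centred to about 0.3 mm. On to the half tile.

drive_tool(
  motion=[
    [-0.01, 0, 0, 0, 1],
    [-0.01, 0, 0, 0, 1],
    [0, 0, -0.05, 0, 1],
    [0, 0, -0.05, 0, 1],
    [0, 0, -0.05, 0, 1],
    [0, 0, -0.05, 0, 1],
    [-0.01, -0.0523, 0, 0, 1],
    [-0.01, -0.0523, 0, 0, 1],
    [-0.01, -0.0523, 0, 0, 1],
    [-0.01, -0.0523, 0, 0, 1],
    [-0.01, -0.0523, 0, 0, 1],
    [0, 0, 0, 10, 1],
    [0, 0, 0, 10, 1],
    [0, 0, 0, 0, 1],
  ],
)

```text
clock: 15.3
position: [0.4874, 0.2742, 0.1954]
eef_rot: [-0.0, 0.99, -0.141, 0.0]
ft_force: [0.5, -0.8, 0.1]
opening: 0.999
grip_force: 0.0
```

Run:
```python
from h import *
d,E=wrist('w5.png'); go(.4866,.2742,.03,-16.5)
for r in rects(d,E): print(*r)
```

```text
pos [0.4875 0.274  0.1955] yaw -16.23 F [ 0.1 -0.   0.2] grip 0.0 op 1.001 t 15.35
delta tool [-9.000e-04  1.000e-04  1.655e-01] spin 0.27
[474.   7.] [578.   75.2] [47.8 13.9] 73.8
[278. 178.] [491.1 272.2] [79.7 84.6] 73.8
```

View pics/w5.png

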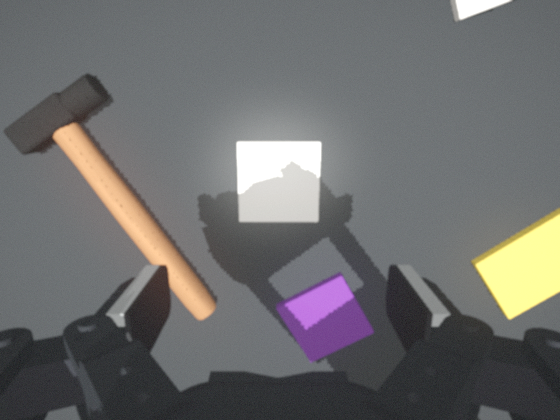

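The half tile is square with the tool, corners (237,141) to (320,222). The mallet and the purple piece are clear of the fingers, so I'll go down and grip.

drive_tool(
  motion=[
    [-0.0009, 0, 0.04, 0.2, 1],
    [0, 0, 0.04, 0, 1],
    [0, 0, 0.04, 0, 1],
    [0, 0, 0.04, 0, 1],
    [0, 0, 0.02, 0, 1],
    [0, 0, 0.01, 0, 1],
    [0, 0, 0.006, 0, 1],
    [0, 0, 0.0035, 0, 1],
    [0, 0, 0, 0, 1],
    [0, 0, 0, 0, 0.8],
    [0, 0, 0, 0, 0.6],
    [0, 0, 0, 0, 0.6],
    [0, 0, 0, 0, 0.6],
  ],
)

```text
clock: 16.98
position: [0.4875, 0.2746, -0.0027]
eef_rot: [-0.0, 0.99, -0.144, 0.001]
ft_force: [-0.4, -0.6, 6.2]
opening: 0.863
grip_force: 23.8
```

Run:
```python
from h import *
a=np.radians(3.55);ex=np.array([np.cos(a),np.sin(a)]);ey=np.array([-ex[1],ex[0]])
t=np.array([.6925,.0252])-.09*ex+.146*ey;print(t)
go(*t,-.005,3.55)
```

```text
[0.59363244 0.16534709]
pos [ 0.4875  0.2746 -0.0027] yaw -16.6 F [-0.4 -0.6  6.2] grip 23.80708873271942 op 0.863 t 16.975
delta tool [0.1329 0.0744 0.0024] spin -20.15
```

drive_tool(
  motion=[
    [0.004, 0.0022, -0.001, 0, 0.6],
    [0.0083, 0.0046, 0, 0, 0.6],
    [0.0083, 0.0046, 0, 0, 0.6],
    [0.0083, 0.0047, 0, 0, 0.6],
    [0.0083, 0.0047, 0, 0, 0.6],
    [0.0083, 0.0047, 0, 0, 0.6],
    [0.0083, 0.0047, 0, 0, 0.6],
    [0.0083, 0.0047, 0, 0, 0.6],
    [0.0083, 0.0047, 0, 0, 0.6],
    [0.0083, 0.0047, 0, 0, 0.6],
    [0.0083, 0.0047, 0, 0, 0.6],
    [0.0083, 0.0047, 0, 0, 0.6],
    [0.0083, 0.0047, 0, 0, 0.6],
    [0.0083, 0.0047, 0, 0, 0.6],
    [0.0083, 0.0047, 0, 0, 0.6],
    [0.0083, 0.0047, 0, 0, 0.6],
    [0.0044, 0.0023, 0, -5, 0.6],
    [0, 0, 0, -5, 0.6],
    [0, 0, 0, -5, 0.6],
    [0, 0, 0, -5.1, 0.6],
  ],
)

```text
clock: 19.48
position: [0.5938, 0.1641, -0.0026]
eef_rot: [0.0, 0.999, 0.032, 0.001]
ft_force: [0.9, 0.2, 0.6]
opening: 0.866
grip_force: 23.9
```

drive_tool(
  motion=[
    [0.004, 0, 0, 0, 0.6],
    [0.004, 0, 0, 0, 0.6],
    [0.003, 0, 0, 0, 0.6],
    [0, 0, 0, 0, 0.6],
  ],
)

```text
clock: 19.98
position: [0.6045, 0.1653, -0.0027]
eef_rot: [0.0, 1.0, 0.03, 0.001]
ft_force: [-0.4, 0.1, 2.7]
opening: 0.863
grip_force: 24.0
```

Run:
```python
from h import *
a=np.radians(3.55);ex=np.array([np.cos(a),np.sin(a)]);ey=np.array([-ex[1],ex[0]])
t=np.array([.6925,.0252])-.075*ex+.146*ey
go(*t,-.003,3.55)
d,E=wrist('w6.png')
```

```text
pos [ 0.6045  0.1653 -0.0027] yaw 3.48 F [-0.4  0.1  2.7] grip 23.968294858932495 op 0.863 t 19.975
delta tool [ 0.0041 -0.0007  0.0003] spin -0.07
```

View pics/w6.png

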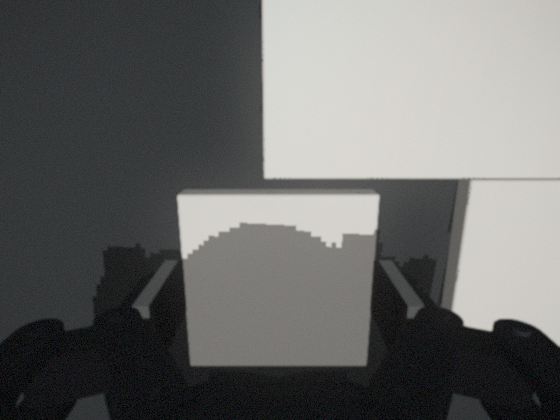

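The half tile is square, its front edge at row ~193 and the course edge at row 180, so the gap is about 5 mm. I'll advance until contact.

drive_tool(
  motion=[
    [0.002, 0, 0, 0, 0.6],
    [0.002, 0, 0, 0, 0.6],
    [0.001, 0, 0, 0, 0.6],
    [0, 0, 0, 0, 0.6],
  ],
)

```text
clock: 20.52
position: [0.609, 0.1658, -0.0027]
eef_rot: [-0.0, 1.0, 0.031, 0.0]
ft_force: [-1.6, 0.7, 3.9]
opening: 0.865
grip_force: 24.1
```

drive_tool(
  motion=[
    [0.0015, 0, 0, 0, 0.6],
    [0, 0, 0, 0, 0.6],
  ],
)

```text
clock: 20.78
position: [0.6102, 0.1658, -0.0027]
eef_rot: [-0.0, 1.0, 0.03, -0.0]
ft_force: [-3.0, 0.6, 4.7]
opening: 0.863
grip_force: 24.2
```

drive_tool(
  motion=[
    [0.001, 0, 0, 0, 0.6],
    [0, 0, 0, 0, 0.6],
  ],
)

```text
clock: 21.02
position: [0.6102, 0.1658, -0.0027]
eef_rot: [0.0, 1.0, 0.031, -0.002]
ft_force: [-6.6, 0.1, 7.6]
opening: 0.866
grip_force: 24.5
```

drive_tool(
  motion=[
    [0.001, 0, 0, 0, 0.6],
    [0, 0, 0, 0, 0.6],
  ],
)

```text
clock: 21.28
position: [0.6102, 0.1658, -0.0027]
eef_rot: [0.0, 1.0, 0.031, -0.003]
ft_force: [-10.2, -0.6, 11.5]
opening: 0.862
grip_force: 24.8
```

The half tile is in contact with the course. Release, lift, and move round to its outer end.

drive_tool(
  motion=[
    [0, 0, 0, 0, 1],
    [0, 0, 0, 0, 1],
    [0, 0, 0, 0, 1],
    [0, 0, -0.04, 0, 1],
    [0, 0, -0.04, 0, 1],
    [-0.0015, -0.03, 0, 0, -0.1],
    [-0.002, -0.0305, 0, 0, -0.1],
    [0, 0, 0, -10, -0.1],
    [0, 0, 0, -10, -0.1],
    [0, 0, 0, -10, -0.1],
    [0, 0, 0, -10, -0.1],
    [0, 0, 0, -10, -0.1],
    [0, 0, 0, -10, -0.1],
    [0, 0, 0, -10, -0.1],
    [0, 0, 0, -10, -0.1],
    [0, 0, 0, -10, -0.1],
    [0, 0, 0.03, 0, -0.1],
    [0, 0, 0.02, 0, -0.1],
    [0, 0, 0.01, 0, -0.1],
    [0, 0, 0, 0, -0.1],
  ],
)

```text
clock: 23.78
position: [0.6045, 0.2259, 0.0162]
eef_rot: [-0.001, 0.685, 0.728, -0.001]
ft_force: [-0.2, -0.7, -0.3]
opening: 0.45
grip_force: 0.0
```

Run:
```python
from h import *
a=np.radians(3.55);ex=np.array([np.cos(a),np.sin(a)]);ey=np.array([-ex[1],ex[0]])
C=np.array([.6925,.0252])
t=C-.075*ex+.206*ey
go(*t,.005,93.55)
```

```text
pos [0.6045 0.2259 0.0162] yaw 93.49 F [-0.2 -0.7 -0.3] grip 0.0 op 0.45 t 23.775
delta tool [0.0002 0.0004 0.0112] spin -0.06
```

drive_tool(
  motion=[
    [0, 0, 0.005, 0, -0.1],
    [0, 0, 0.004, 0, -0.1],
    [0, 0, 0.002, 0, -0.1],
    [0, 0, 0, 0, -0.1],
  ],
)

```text
clock: 24.28
position: [0.6051, 0.2261, 0.0063]
eef_rot: [-0.0, 0.685, 0.728, -0.0]
ft_force: [-0.6, -0.6, -0.4]
opening: 0.45
grip_force: 0.0
```

drive_tool(
  motion=[
    [0, 0, 0.002, 0, -0.1],
    [0, 0, 0, 0, -0.1],
  ],
)

```text
clock: 24.52
position: [0.6051, 0.2261, 0.0042]
eef_rot: [-0.0, 0.685, 0.728, -0.0]
ft_force: [0.0, -0.2, -0.2]
opening: 0.453
grip_force: 0.0
```

drive_tool(
  motion=[
    [0, 0, 0.002, 0, -0.1],
    [0, 0, 0, 0, -0.1],
  ],
)

```text
clock: 24.78
position: [0.605, 0.226, 0.0021]
eef_rot: [-0.0, 0.685, 0.728, -0.0]
ft_force: [-0.3, -0.4, -0.4]
opening: 0.451
grip_force: 0.0
```

drive_tool(
  motion=[
    [-0.004, 0, 0, 0, -0.1],
    [-0.004, 0, 0, 0, -0.1],
    [-0.004, 0, 0, 0, -0.1],
    [-0.004, 0, 0, 0, -0.1],
    [-0.004, 0, 0, 0, -0.1],
    [-0.004, 0, 0, 0, -0.1],
    [-0.004, 0, 0, 0, -0.1],
    [-0.004, 0, 0, 0, -0.1],
    [-0.004, 0, 0, 0, -0.1],
    [-0.004, 0, 0, 0, -0.1],
    [0, 0, 0, 0, -0.1],
  ],
)

```text
clock: 26.15
position: [0.6077, 0.1857, 0.0023]
eef_rot: [0.0, 0.685, 0.728, -0.0]
ft_force: [-0.7, 0.6, 0.9]
opening: 0.453
grip_force: 0.0
```

Run:
```python
from h import *
a=np.radians(3.55);ex=np.array([np.cos(a),np.sin(a)]);ey=np.array([-ex[1],ex[0]])
C=np.array([.6925,.0252])
t=C-.075*ex+.158*ey
go(*t,.005,93.55)
d=grab('top')
cv2.imwrite('pics/t7.png',cv2.resize(d['img'][110:230,150:370,::-1],(770,420),interpolation=cv2.INTER_CUBIC))
```

```text
pos [0.6077 0.1857 0.0023] yaw 93.48 F [-0.7  0.6  0.9] grip 0.0 op 0.453 t 26.15
delta tool [-0.0074 -0.0003 -0.0027] spin -0.07
```

View pics/t7.png

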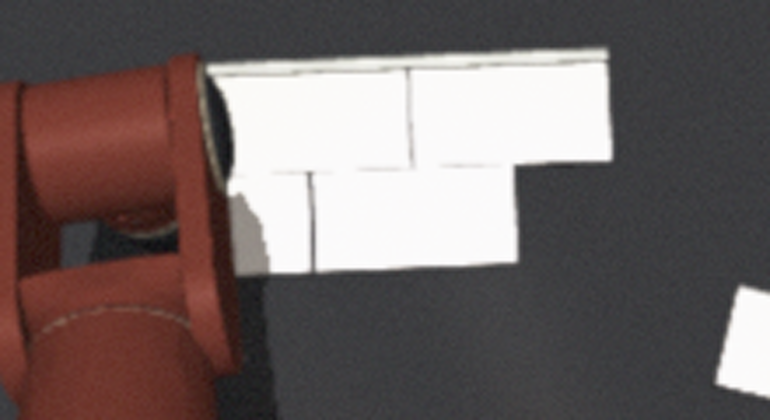

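The half tile now sits beside the full tile, with only a thin dark joint left at column 311 (about 1–2 mm). I'll keep pushing until the force rises.

drive_tool(
  motion=[
    [-0.001, 0, 0, 0, -0.1],
    [0, 0, 0, 0, -0.1],
  ],
)

```text
clock: 26.45
position: [0.6076, 0.1851, 0.0022]
eef_rot: [0.0, 0.685, 0.728, -0.0]
ft_force: [-0.0, -0.4, 0.5]
opening: 0.449
grip_force: 0.0
```

drive_tool(
  motion=[
    [-0.001, 0, 0, 0, -0.1],
    [0, 0, 0, 0, -0.1],
  ],
)

```text
clock: 26.7
position: [0.6077, 0.1841, 0.0022]
eef_rot: [-0.0, 0.685, 0.728, -0.0]
ft_force: [0.3, -0.2, -0.1]
opening: 0.448
grip_force: 0.1
```

```bash
cat >> h.py <<'E'
def prof():
    d=grab('top');g=cv2.cvtColor(d['img'],cv2.COLOR_RGB2GRAY).astype(float)
    row=178; p=g[174:183,:].mean(0)
    print('joint',np.round(p[234:245]),'right end',np.round(p[292:302]))
    f=p[285:305]; i=np.where(f<130)[0][0]; print('end px',285+i-(130-f[i])/(f[i-1]-f[i]),'mm/px ~2.6')
E
python3 -c "
from h import *
prof()"
```

```text
joint [250. 250. 250. 250. 238. 185. 225. 249. 250. 250. 250.] right end [250. 250. 250. 250. 248. 205.  93.  63.  62.  62.]
end px 297.6673247778875 mm/px ~2.6
```

drive_tool(
  motion=[
    [-0.001, 0, 0, 0, -0.1],
    [0, 0, 0, 0, -0.1],
  ],
)

```text
clock: 27.0
position: [0.6078, 0.1831, 0.0023]
eef_rot: [0.0, 0.685, 0.728, -0.0]
ft_force: [-1.5, 0.4, 0.3]
opening: 0.452
grip_force: 0.1
```

```bash
python3 -c "
from h import *
prof();go(0,0,0,0)"
```

```text
joint [250. 250. 250. 250. 249. 219. 228. 249. 250. 250. 250.] right end [250. 250. 250. 250. 248. 205.  93.  63.  62.  62.]
end px 297.6683217477656 mm/px ~2.6
pos [0.6078 0.1831 0.0023] yaw 93.49 F [-0.2  0.2 -0.6] grip 0.019133014138787985 op 0.449 t 27.05
delta tool [-0.1457 -0.6178  0.0023] spin 93.49
```

drive_tool(
  motion=[
    [-0.0008, 0, 0, 0, -0.1],
    [0, 0, 0, 0, -0.1],
  ],
)

```text
clock: 27.3
position: [0.6079, 0.1823, 0.0023]
eef_rot: [0.0, 0.685, 0.728, -0.0]
ft_force: [0.6, -0.6, -0.8]
opening: 0.449
grip_force: 0.1
```

```bash
python3 -c "
from h import *
prof();go(0,0,0,0)"
```

```text
joint [250. 250. 250. 250. 249. 224. 232. 249. 250. 250. 250.] right end [250. 250. 250. 250. 248. 205.  92.  63.  62.  63.]
end px 297.6637254901961 mm/px ~2.6
pos [0.6079 0.1823 0.0023] yaw 93.5 F [-0.8 -0.1 -0.7] grip 0.06191089341882616 op 0.448 t 27.35
delta tool [-0.1449 -0.6178  0.0023] spin 93.5
```

The joint darkness has levelled off and the full tile is just starting to feel it, so the joint is closed. Back off, lift away and inspect.

drive_tool(
  motion=[
    [0.005, 0, 0, 0, -0.1],
    [0.01, 0, 0, 0, -0.1],
    [0, 0, -0.05, 0, -0.1],
    [0, 0, -0.05, 0, -0.1],
    [0, 0, -0.05, 0, -0.1],
    [0, 0, -0.05, 0, -0.1],
    [0, -0.05, 0, 0, -0.1],
    [0, -0.05, 0, 0, -0.1],
    [0, -0.05, 0, 0, -0.1],
    [0, -0.05, 0, 0, -0.1],
    [-0.02, 0, 0, 0, -0.1],
    [0, 0, 0, 0, -0.1],
  ],
)

```text
clock: 28.85
position: [0.4082, 0.1652, 0.2027]
eef_rot: [0.0, 0.685, 0.728, 0.001]
ft_force: [-0.1, 0.6, 0.1]
opening: 0.453
grip_force: 0.0
```

Run:
```python
from h import *
d=grab('top');prof()
for r in rects(d): 
  if r[2].max()<320:print(*r)
c=d['img'][115:205,195:345,::-1]
cv2.imwrite('pics/t8.png',cv2.resize(c,(800,480),interpolation=cv2.INTER_CUBIC))
```

```text
joint [250. 250. 250. 250. 249. 224. 231. 249. 250. 250. 250.] right end [250. 250. 250. 250. 247. 205.  92.  63.  62.  61.]
end px 297.6640316205534 mm/px ~2.6
[394.  69.] [ 901.8 -312.7] [74.3 74.6] 46.0
[ 15. 123.] [735.3 688. ] [94.  54.6] 72.4
[523. 145.] [ 713.7 -667.3] [193.5  95.1] 78.5
[261. 154.] [660.5  24.4] [161.  302.3] 3.5
[378. 210.] [ 520.5 -268.4] [113.6  76.1] 76.8
[506. 258.] [ 400.8 -604. ] [144.3 194.7] 17.2
```

View pics/t8.png

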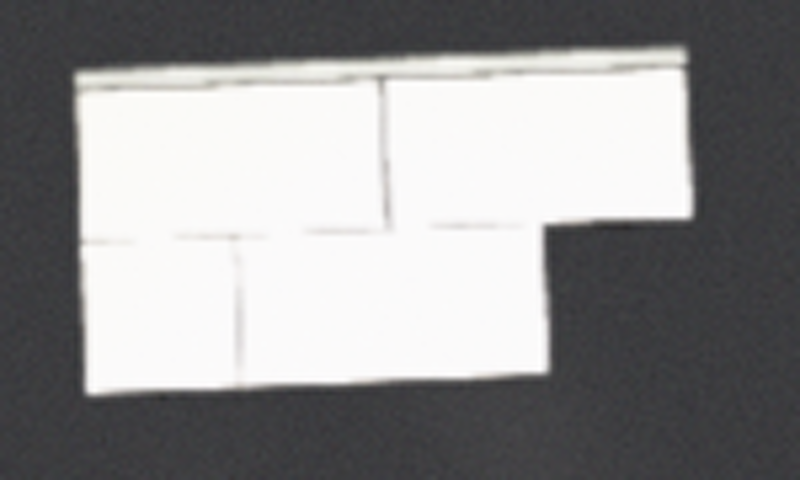

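The course is tight, square and level at its left end: the ends run (78,240)-(88,393), flush with the first course, and the overall depth is 161 = 86+75 mm. The offcut hasn't moved.

```bash
python3 -c "
from h import *
print(order.sign_off())"
```

```text
the job is handed in; nothing more can be done
None
```

I laid the second course and handed the job in after about 29 s of the 72 s; no verdict came back. In the last top view both tiles are tight and square, the left end is flush with the first course, the gripper is clear and the offcut has not moved.

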